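# Set the coffee table for film night

### The arm

A 7-joint arm with a two-finger parallel gripper is mounted at the origin on the work surface. World frame = base frame: x ahead of the robot, y to its left, z up, the work surface at z = 0. Lengths are in m, angles in rad, forces in N, time in s.
With the tool pointing down it reaches from about 0.35 to 0.9 m from the base axis. Payload 8.1 kg.
Tool frame: the origin (TCP) lies at the very end of the fingers, on their centre line; the grasp point (between the pads) lies 19 mm behind it (r.grip_depth is the distance from the TCP to the grasp point, in m); y points along the fingers, x is the direction in which the jaws open and shut, and the axes are right-handed (so a half turn about y gives the same grasp; the last joint's range is limited). The gripper opens to 85 mm and grips with 20 to 120 N. Pads are 22 mm wide; open, the fingers measure 114 mm over their backs; the gripper's body (76 mm by 85 mm) begins 54 mm behind the grasp point. The pads swing forward as they close: fully open they stand 13 mm farther back than shut.
Start: joints at [-1.209, 0.434, 0.025, 1.573, -0.012, 1.134, -0.075], TCP at [0.28, 0.559, 0.231] pointing down, gripper open.
Joint ranges: [-2.62, 2.62], [-0.44, 2.09], [-1.27, 1.32], [0.08, 2.57], [-1.32, 4.46], [0.12, 2], [-2.74, 2.74]. Speed limits (rad/s): [2.22, 2.22, 3.01, 3.01, 3.14, 3.14, 3.14].

### API

Orientations are given as [roll, pitch, yaw] about the fixed x, y, z axes, in that order (R = Rz(yaw) Ry(pitch) Rx(roll)).
In Python, from rig import r gives the robot as it stands.
- The arm moves only by the shell command python3 -m handwheel 'ROWS' [FORCE]. ROWS is JSON, a list of rows, each a list of 7 numbers: the turn, a rotation vector about the tool's x, y, z in rad, then the shift along the tool's x, y, z in units of 40 mm (1.0 is 40 mm), then the opening, from 0 (shut) to 1 (fully open). A call has 1 to 20 rows; each row shifts and turns the commanded pose from where the row before left it, along the tool's axes as they then stand; what a row does not reach is not made up. A row lasts 1/12 s, in which the tool goes at most 41.7 mm and 7.16 degrees, less where a joint would pass 70% of its speed; a pose out of reach is approached as far as the arm can. A call is refused whole if a number of a shift passes 1 or a number of a turn 0.125, either way. A call with a gripper value outside its range is refused whole. The fingers move at their own pace and stop on an object; FORCE is the grip in N (left out, the last holds). Time passes only in rows, so rows that do not move let the fingers close. It gives the time, the measured TCP pose, the force and the opening at its end, in the units of the state.
- r.get_obs(): the state, without advancing time (a new reading comes with each control period).
- r.get_image(name): name is "scene" or "side" or "wrist"; returns a dict with "img" (384x512x3 uint8, red, green, blue), "range_z" (384x512 float32, m along the optical axis (not along the pixel's ray), 0 where there is no reading), "vertical_fov" (degrees; the focal length in pixels is half the picture's height over the tangent of half this angle, whatever the lens; pixels are square), "cx", "cy" (the principal point, pixels), "extrinsics" (4x4, takes a point from camera to world coordinates). Camera axes: x right, y down, z forward; pixel columns grow to the right and rows downward; lengths in m; the calibration is good to about 2 mm. The wrist camera is an equidistant fisheye: a pixel r from the principal point sees the ray r / f radians off the axis. A picture is of the moment at which its call begins.
- r.finish_job(): hands the job in, once; it reports no verdict.
Trained networks look in a picture, given as the dict that the camera call returned (one of the last four; its "shot" number tells which), for a name from the list of things; names that differ only in an ending like _2 or _b are one class to them, and where a whole thing is asked for, a point or a joint stands for the part that bears it (a point fixed in the world has none). Each returns a list of dicts, best first, with "confidence" (0 to 1); they miss things now and then, are a little off and sometimes report something else, mostly with a low value. They report only what shows in the picture. A call takes as long as a camera call.
- r.search_frame(picture, label): "xyz" ([x, y, z] in m, in the coordinates of the camera as it stood for that picture, good to about 4 mm: the middle of the surface that is visible of it).
The state is a dict: "t": time; "q": joint angles; "qvel": joint speeds; "tau": joint torques, N m; "position": TCP position; "orientation": TCP orientation; "force": force on the tool from outside, world axes, zero at the start; "ft_torque": the same for the moment, N m; "finger_gap": opening from 0.0 (shut) to 1.0 (fully open).
Only numpy, scipy, OpenCV 4.12 (cv2) and the standard library are available. Lean on these libraries where they do the work, as an engineer would, in place of code of your own. Each camera call takes 0.05 s, during which the arm holds its last target. There are 200 camera calls.

### The job

Set the coffee table for film night: lay the two remotes flat on the closed book, lengthwise and centred along its length, the white one in the middle of the left half of the cover and the red one in the middle of the right half (left and right as seen from the robot). Stand the blue cup upright in the middle of the round cork coaster and the pink tumbler upright in the middle of the square marble coaster, and stand the orange candle on the table exactly halfway between the two coasters, in line with them. Leave the white cup and the yellow tape where they are.

Things in the scene. Friction and masses are not known exactly. Their poses are not given: they have to be found in the camera images.
- white_remote_c (a point): White TV-type remote control lying flat, keys up: 150 long (its x axis) x 40 wide (y) x 20 high. The point is its centre, 10 above its underside. Loose, about 0.1 kg. Sizes in mm.
- red_remote_c (a point): Red TV-type remote control lying flat, keys up: 150 long (its x axis) x 40 wide (y) x 20 high. The point is its centre, 10 above its underside. Loose, about 0.1 kg. Sizes in mm.
- blue_cup_c (a point): Blue open plastic drinking cup, round, 60 diameter at the foot and 64 at the rim, 105 high, wall 4. The point is its centre, 52.5 above its foot. About 0.15 kg. Upright at the start; its z axis points up; it is loose. Sizes in mm.
- pink_tumbler_c (a point): Pink closed tumbler with a paler pink lid, round, 58 diameter at the foot widening to 64 at 100 high, then a lid 66 wide up to 108 that narrows to the top at 120 (a 2.5 mm white sip plug on it). The point is its centre, 60 above its foot. About 0.22 kg. Upright at the start; its z axis points up; it is loose. Sizes in mm.
- candle_c (a point): Orange candle jar, a straight cylinder 64 diameter and 66 high, with cream wax standing 4 above that (70 in all) and a short black wick. The point is its centre line, 35 above its foot. About 0.25 kg. Upright at the start; its z axis points up; it is loose. Sizes in mm.
- book: Closed teal hardback book lying flat and fixed to the table: 210 (its x axis, pointing roughly away from the robot, within 9 degrees) x 160 (y, to the left as seen from the robot) x 30 high, smooth flat cover. Origin at the centre of its underside, on the table. The left and right halves of the cover are each 80 wide, their middle lines at y = +40 and y = -40. Sizes in mm.
- cork: Round brown cork coaster, 100 diameter, 8 thick, fixed to the table. Origin at the centre of its underside. It lies 190 from the marble coaster, centre to centre. Sizes in mm.
- marble: Square white marble coaster, 96 x 96 x 8 thick, fixed to the table. Origin at the centre of its underside. Sizes in mm.
- white_cup_c (a point): Small white ceramic cup without a handle, 68 diameter at the rim, 62 high; a bystander, loose, not to be moved. The point is its centre, 31 above its foot. Sizes in mm.
- tape_c (a point): Roll of yellow tape lying flat, 68 outer and 44 inner diameter, 25 high; a bystander, loose, not to be moved. The point is its centre, 12.5 above the table. Sizes in mm.

How it is judged:
At the end, for the whole second after the job is handed in: All upright or flat, still. Remotes on the cover: 20 mm along, 15 mm across from the middle of their half, within 0.2 rad of lengthwise. Cup on cork, tumbler on marble: 15 mm from centre. Candle on the table: 15 mm off the coasters' line at most, at most 110 mm from each coaster's centre (x of white_remote_c in the frame of book between -0.02 and 0.02 m and y of white_remote_c in the frame of book between 0.025 and 0.055 m and z of white_remote_c in the frame of book between 0.034 and 0.046 m and angle between the x axis of each of white_remote_c, red_remote_c and the x axis of book, either way round below 0.2 rad and linear speed of each of white_remote, red_remote, blue_cup, pink_tumbler, candle below 0.02 m/s and angle between each of white_remote_c, red_remote_c, blue_cup_c, pink_tumbler_c, candle_c's own z axis and vertical below 0.12 rad and x of red_remote_c in the frame of book between -0.02 and 0.02 m and y of red_remote_c in the frame of book between -0.055 and -0.025 m and z of red_remote_c in the frame of book between 0.034 and 0.046 m and horizontal distance between blue_cup_c and cork below 0.015 m and height (world z) of blue_cup_c between 0.0545 and 0.0665 m and horizontal distance between pink_tumbler_c and marble below 0.015 m and height (world z) of pink_tumbler_c between 0.062 and 0.074 m and y of candle_c in the frame of cork between -0.015 and 0.015 m and horizontal distance between candle_c and cork below 0.11 m and horizontal distance between candle_c and marble below 0.11 m and height (world z) of candle_c between 0.029 and 0.041 m); the robot touches nothing.
It fails at once if the white cup is moved by more than 25 mm (distance of white_cup_c from where it was at the start of the episode above 0.025 m).
It fails at once if the yellow tape roll is moved by more than 25 mm (distance of tape_c from where it was at the start of the episode above 0.025 m).
It also fails if it takes over 122 s, if anything falls off the work surface, if the arm or the gripper's body presses on something with over 40 N, if the wrist force passes 120 N, or if a joint passes its speed limit or range.

## Working session

There is one attempt and no reset: what is moved stays moved. The work goes in short steps, Python scripts to look and compute and a shell command to move; the robot and the scene stay as the last step left them, time stands still between calls to the robot, and variables do not carry over. Pictures are saved under pics/ and viewed, about 12 in all and at most 16, crops included, and the job is handed in when it is done.

```bash
ls; mkdir -p pics
cat > h.py <<'E'
import numpy as np, cv2
from rig import r
from scipy.spatial.transform import Rotation as R
def cloud(p):
    H,W=p["range_z"].shape; f=H/2/np.tan(np.radians(p["vertical_fov"])/2)
    v,u=np.mgrid[:H,:W]; z=p["range_z"]
    c=np.stack([(u-p["cx"])/f*z,(v-p["cy"])/f*z,z],-1)
    E=np.array(p["extrinsics"]); return c@E[:3,:3].T+E[:3,3]
def w(p,x): E=np.array(p["extrinsics"]); return E[:3,:3]@np.array(x)+E[:3,3]
def save(p,n): cv2.imwrite("pics/"+n,cv2.cvtColor(p["img"],cv2.COLOR_RGB2BGR))
E
python3 - <<'E'
from h import *
o=r.get_obs();print(o["t"],np.round(o["position"],3),np.round(o["orientation"],3),o["finger_gap"])
names=["white_remote_c","red_remote_c","blue_cup_c","pink_tumbler_c","candle_c","book","cork","marble","white_cup_c","tape_c"]
ps={}
for n in ["scene","side"]:
    p=r.get_image(n);ps[n]=p;save(p,n+"0.png");np.savez(n+"0.npz",img=p["img"],c=cloud(p))
    print(n,np.round(np.array(p["extrinsics"])[:3,3],2))
    for l in names:
        print(l,[(np.round(w(p,d["xyz"]),3).tolist(),round(d["confidence"],2)) for d in r.search_frame(p,l)[:2]])
cv2.imwrite("pics/both.png",cv2.resize(np.hstack([cv2.imread("pics/scene0.png"),cv2.imread("pics/side0.png")]),(800,300)))
E
```

```text
pics
0.0 [0.28  0.558 0.231] [-1.571  0.002  1.106] 0.9963222395935882
scene [ 1.27 -0.55  0.69]
white_remote_c []
red_remote_c [([0.526, -0.404, 0.023], 0.77)]
blue_cup_c [([0.578, -0.064, 0.073], 0.87)]
pink_tumbler_c [([0.471, -0.073, 0.083], 0.74), ([0.65, 0.218, 0.011], 0.5)]
candle_c []
book [([0.483, -0.249, 0.033], 0.8), ([0.462, 0.234, 0.01], 0.23)]
cork [([0.649, 0.217, 0.008], 0.8)]
marble [([0.462, 0.232, 0.008], 0.68)]
white_cup_c [([0.455, 0.057, 0.05], 0.61)]
tape_c [([0.574, 0.038, 0.022], 0.58)]
side [ 0.1  -0.84  1.27]
white_remote_c [([0.476, 0.408, 0.018], 0.7)]
red_remote_c [([0.503, -0.405, 0.017], 0.97)]
blue_cup_c [([0.558, -0.07, 0.075], 0.82)]
pink_tumbler_c [([0.443, -0.077, 0.102], 0.98)]
candle_c [([0.672, 0.005, 0.058], 0.86), ([0.442, -0.076, 0.102], 0.65)]
book [([0.452, -0.247, 0.026], 0.78)]
cork [([0.644, 0.218, 0.006], 0.72)]
marble [([0.451, 0.23, 0.006], 0.88), ([0.672, 0.004, 0.059], 0.53)]
white_cup_c [([0.45, 0.072, 0.04], 0.83)]
tape_c [([0.561, 0.049, 0.027], 0.58), ([0.5, -0.405, 0.016], 0.23)]
```

View pics/scene0.png

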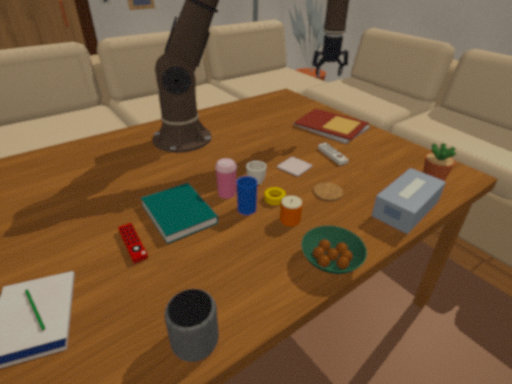

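View pics/side0.png

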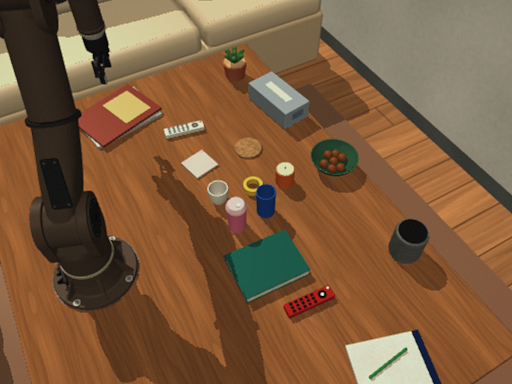

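```bash
cat > m.py <<'E'
from h import *
from scipy.optimize import least_squares
def sel(n,x,y,rad,z0,z1):
    d=np.load(n+"0.npz"); c=d["c"].reshape(-1,3); i=d["img"].reshape(-1,3)
    k=(np.hypot(c[:,0]-x,c[:,1]-y)<rad)&(c[:,2]>z0)&(c[:,2]<z1)
    return c[k],i[k].astype(int)
def circ(c,rr=None):
    f=lambda p:np.hypot(c[:,0]-p[0],c[:,1]-p[1])-(rr or p[2])
    s=least_squares(f,[*c[:,:2].mean(0)+[0,.02],.032],loss="soft_l1",f_scale=.002); return np.round(s.x,4),len(c)
for n in ["scene","side"]:
    print(n)
    for l,x,y,rad,z0,z1,mode in [("wrem",.476,.408,.1,.01,.03,"rect"),("rrem",.51,-.405,.095,.01,.03,"red"),("book",.47,-.248,.16,.024,.04,"teal"),
       ("marble",.455,.231,.08,.005,.014,"rect"),("cork",.647,.218,.065,.0045,.014,"rect"),
       ("blue",.565,-.07,.05,.02,.095,.031),("pink",.455,-.077,.045,.02,.095,.0305),("candle",.672,.004,.05,.01,.06,.032),("wcup",.452,.068,.05,.02,.062,None),("tape",.565,.045,.05,.015,.035,"rect")]:
        c,i=sel(n,x,y,rad,z0,z1)
        if mode=="teal": k=(i[:,1]>i[:,0]*1.3)&(i[:,1]>50);c=c[k]
        if mode=="red": k=(i[:,0]>i[:,1]*2.5)|(i.sum(1)<90);c=c[k]
        if l=="blue": k=(i[:,2]>i[:,0]*1.5);c=c[k]
        if len(c)<10: print(l,len(c));continue
        if isinstance(mode,str):
            q=c[:,:2]; 
            b=cv2.minAreaRect((q*1000).astype(np.float32)); print(l,np.round(b[0],1),np.round(b[1],1),round(b[2],1),"z",round(np.median(c[:,2]),4),len(c))
        else: print(l,*circ(c,mode),"zmax",c[:,2].max().round(3))
E
python3 m.py
```

```text
scene
wrem [478.3 416.7] [ 41.8 151.3] 80.1 z 0.0219 256
rrem [ 507.2 -401.7] [ 40.3 152.6] 85.6 z 0.0223 558
book [ 457.9 -240.5] [158.5 213.9] 87.0 z 0.0325 2248
marble [457.7 240.5] [122.1 134.8] 32.2 z 0.0102 373
cork [642.3 217.5] [104.3 119.8] 15.5 z 0.01 430
blue [ 0.5593 -0.0563  0.032 ] 438 zmax 0.095
pink [ 0.4498 -0.061   0.032 ] 347 zmax 0.095
candle [0.6781 0.0208 0.032 ] 277 zmax 0.06
wcup [0.4468 0.0623 0.0313] 256 zmax 0.062
tape [570.2  46.7] [67.2 65. ] 3.7 z 0.0261 202
side
wrem [477.9 417. ] [ 50.  148.7] 79.7 z 0.0181 339
rrem [ 506.5 -403.2] [ 41.8 149.3] 85.8 z 0.0186 668
book [ 459.4 -240.1] [163.6 211.2] 87.3 z 0.0288 3155
marble [458.9 224.7] [133.7 145.3] 80.4 z 0.0076 396
cork [650.5 212.8] [103.6 110.3] 21.3 z 0.0076 345
blue [ 0.5608 -0.0586  0.032 ] 393 zmax 0.094
pink [ 0.4523 -0.0619  0.032 ] 244 zmax 0.095
candle [0.6814 0.0202 0.032 ] 167 zmax 0.06
wcup [0.4468 0.0605 0.0309] 302 zmax 0.062
tape [567.4  49.6] [67.3 58.4] 25.9 z 0.023 155
```

```bash
cat > m2.py <<'E'
from m import sel
from h import *
for n in ["scene","side"]:
    for l,x,y in [("marble",.457,.23),("cork",.647,.216)]:
        c,i=sel(n,x,y,.11,-.02,.03)
        d=np.hypot(c[:,0]-x,c[:,1]-y); g=(d>.08)
        if l=="marble": k=(d<.085)&(i.max(1)-i.min(1)<.35*i.max(1))&(i.max(1)>110)
        else:
            A=np.c_[c,][:, :2]; A=np.c_[A,np.ones(len(A))]; z=c[:,2]-A@np.linalg.lstsq(A[g],c[g,2],rcond=None)[0]
            k=(d<.065)&(z>.0045)
        q=(c[k,:2]*1000).astype(np.float32); print(n,l,k.sum(),np.round(q.mean(0),1),[np.round(v,1) for v in cv2.minAreaRect(q)],"table",np.median(c[g,2]).round(4))
E
python3 m2.py | tail -4
python3 -m handwheel '[[0,-0.12,0,0,0,0,1],[0,-0.12,0,0,0,0,1],[0,-0.12,0,0,0,0,1],[0,-0.052,0,0,0,0,1],[0,0,0,0,0,0,1]]'
```

```text
scene marble 390 [459.2 234.5] [array([450.7, 244.2]), array([104.2, 117. ]), np.float64(14.5)] table 0.0025
scene cork 404 [646.1 218.2] [array([644.7, 220.9]), array([96.6, 99.9]), np.float64(15.4)] table 0.0023
side marble 561 [455.7 236.3] [array([459.1, 241.9]), array([104.7, 110.6]), np.float64(11.4)] table -0.0013
side cork 410 [645.8 215.9] [array([649.9, 218.3]), array([108.1, 124.2]), np.float64(2.8)] table -0.0011
t: 1.52
position: [0.2803, 0.5586, 0.2313]
orientation: [-1.571, -0.0, 1.52]
force: [-0.1, -0.2, 0.2]
finger_gap: 1.002
```

```bash
python3 -m handwheel '[[0,0,0,-0.41,0,-0.64,1],[0,0,0,-0.41,0,-0.64,1],[0,0,0,-0.41,0,-0.64,1],[0,0,0,-0.41,0,-0.64,1],[0,0,0,-0.41,0,-0.64,1],[0,0,0,-0.41,0,-0.64,1],[0,0,0,-0.41,0,-0.64,1],[0,0,0,-0.41,0,-0.64,1],[0,0.12,0,0,0.7,0,1],[0,0,0,0,0.7,0,1],[0,0,0,0,0.7,0,1],[0,0,0,0,0.7,0,1],[0,0,0,0,0,0,1]]'
python3 - <<'E'
from h import *
p=r.get_image("wrist");save(p,"w1.png");print(p["vertical_fov"],p["cx"],p["cy"]);o=r.get_obs();print(np.round(o["position"],4),o["orientation"],o["t"])
for l in ["white_remote_c","cork","marble"]:print(l,[(np.round(w(p,d["xyz"]),3).tolist(),round(d["confidence"],2)) for d in r.search_frame(p,l)[:2]])
E
```

```text
t: 2.6
position: [0.4752, 0.4144, 0.114]
orientation: [-1.566, 0.007, 1.396]
force: [-1.1, -0.4, -0.7]
finger_gap: 1.002
65.70646984690485 256.560608685637 189.92621570924086
[0.4763 0.4154 0.1169] [-1.56763077  0.00469965  1.39615984] 2.65
white_remote_c [([0.463, 0.423, 0.018], 0.94)]
cork [([0.669, 0.197, 0.007], 0.82)]
marble [([0.453, 0.243, 0.012], 0.68)]
```

View pics/w1.png

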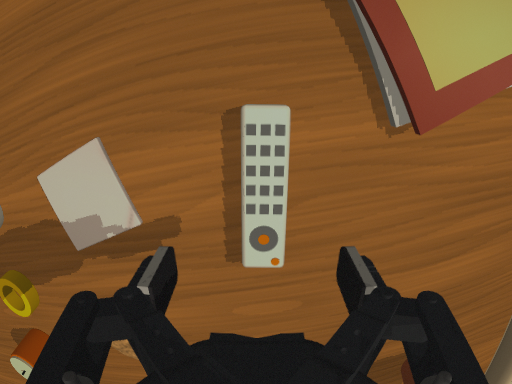

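```bash
cat >> h.py <<'E'
def wcloud(p):
    H,W=p["range_z"].shape; f=H/2/np.tan(np.radians(p["vertical_fov"])/2)
    v,u=np.mgrid[:H,:W]; x=(u-p["cx"]);y=(v-p["cy"]);rr=np.hypot(x,y)+1e-9;t=np.tan(rr/f)/rr;z=p["range_z"]
    E=np.array(p["extrinsics"]); return np.stack([x*t*z,y*t*z,z],-1)@E[:3,:3].T+E[:3,3]
E
python3 - <<'E'
from h import *
p=r.get_image("wrist");c=wcloud(p);i=p["img"].astype(int)
k=(np.hypot(c[...,0]-.478,c[...,1]-.417)<.1)&(c[...,2]>.012)&(c[...,2]<.03)
print([np.round(v,1) for v in cv2.minAreaRect((c[k][:,:2]*1000).astype(np.float32))],np.median(c[k][:,2]))
k=(np.hypot(c[...,0]-.457,c[...,1]-.235)<.09)&(c[...,2]<.03)&(i.max(-1)-i.min(-1)<.3*i.max(-1))&(i.max(-1)>110)
print([np.round(v,1) for v in cv2.minAreaRect((c[k][:,:2]*1000).astype(np.float32))],np.median(c[k][:,2]))
o=r.get_obs();print(o["position"])
E
```

```text
[array([475.1, 419.6]), array([ 40.5, 149. ]), np.float64(79.3)] 0.019702618917638276
[array([454.8, 234.6]), array([ 96.1, 104.4]), np.float64(12.7)] 0.00788077608572546
[0.47878499 0.41789496 0.12154986]
```

```bash
python3 -m handwheel '[[0,-0.01,0,0,0.6,0.08,1],[0,0,0,0,0.6,0,1],[0,0,0,0,0.6,0,1],[0,0,0,0,0.5,0,1],[0,0,0,0,0.3,0,1],[0,0,0,0,0.3,0,1],[0,0,0,0,0,0,1],[0,0,0,0,0,0,1],[0,0,0,0,0,0,0.1],[0,0,0,0,0,0,0.1],[0,0,0,0,0,0,0.1],[0,0,0,0,0,0,0.1],[0,0,0,0,0,0,0.1],[0,0,0,0,0,0,0.1]]' 40
```

```text
t: 4.02
position: [0.4751, 0.4181, 0.0044]
orientation: [-1.572, -0.002, 1.408]
force: [-1.5, -0.4, 6.1]
finger_gap: 0.457
```

```bash
python3 -m handwheel '[[0,0,0,0,-0.3,0,0.1],[0,-0.11,0,0,-0.75,0,0.1],[0,0,0,0,-0.9,0,0.1],[0,0,0,0,-0.9,0,0.1],[0,0,0,0,-0.9,0,0.1],[0,0,0,0,-0.9,0,0.1],[0,0,0,0,0,0,0.1]]'; python3 -m handwheel '[[0,0,0,-0.773,0,-0.0225,0.1],[0,0,0,-0.773,0,-0.0225,0.1],[0,0,0,-0.773,0,-0.0225,0.1],[0,0,0,-0.773,0,-0.0225,0.1],[0,0,0,-0.773,0,-0.0225,0.1],[0,0,0,-0.773,0,-0.0225,0.1],[0,0,0,-0.773,0,-0.0225,0.1],[0,0,0,-0.773,0,-0.0225,0.1],[0,0,0,-0.773,0,-0.0225,0.1],[0,0,0,-0.773,0,-0.0225,0.1],[0,0,0,-0.773,0,-0.0225,0.1],[0,0,0,-0.773,0,-0.0225,0.1],[0,0,0,-0.773,0,-0.0225,0.1],[0,0,0,-0.773,0,-0.0225,0.1],[0,0,0,-0.773,0,-0.0225,0.1],[0,0,0,-0.773,0,-0.0225,0.1],[0,0,0,-0.773,0,-0.0225,0.1],[0,0,0,-0.773,0,-0.0225,0.1],[0,0,0,-0.773,0,-0.0225,0.1],[0,0,0,-0.773,0,-0.0225,0.1]]';python3 -m handwheel '[[0,0,0,0,0,0,0.1],[0,0,0,0,0,0,0.1],[0,0,0,0,0,0,0.1],[0,0,0,0,0,0,0.1]]'
```

```text
t: 4.6
position: [0.4773, 0.4199, 0.1982]
orientation: [-1.579, -0.009, 1.518]
force: [1.2, 0.7, -0.8]
finger_gap: 0.455
t: 6.27
position: [0.4594, -0.2025, 0.19]
orientation: [-1.571, -0.0, 1.518]
force: [-0.1, -0.6, -1.4]
finger_gap: 0.456
t: 6.6
position: [0.46, -0.1997, 0.1894]
orientation: [-1.571, -0.001, 1.52]
force: [0.4, -0.3, -1.4]
finger_gap: 0.451
```

Run:
```python
from h import *
p=r.get_image("wrist");save(p,"w2.png");c=wcloud(p);i=p["img"].astype(int)
k=(c[...,2]>.022)&(c[...,2]<.04)&(i[...,1]>i[...,0]*1.3)&(i[...,1]>50)
print([np.round(v,1) for v in cv2.minAreaRect((c[k][:,:2]*1000).astype(np.float32))],np.median(c[k][:,2]),k.sum())
k=(c[...,2]>.15)&(c[...,2]<.23)&(i.min(-1)>100); q=c[k]
print([np.round(v,1) for v in cv2.minAreaRect((q[:,:2]*1000).astype(np.float32))],np.median(q[:,2]),k.sum())
print(r.get_obs()["position"])
```

```text
[array([ 459.6, -177.2]), array([288. , 209.3]), np.float64(87.4)] 0.029694515018440004 15198
[array([ 447.9, -199.2]), array([ 50.7, 125.8]), np.float64(85.1)] 0.20447799632929725 12393
[ 0.4600814  -0.19964907  0.18945016]
```

View pics/w2.png

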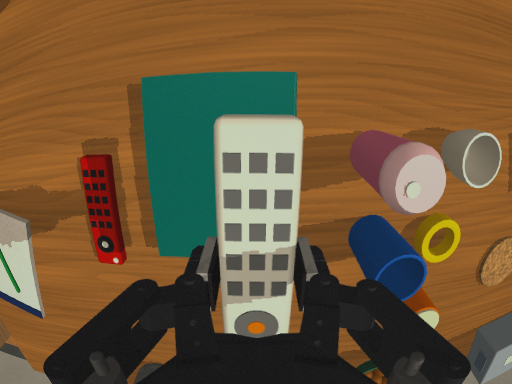

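```bash
python3 -m handwheel '[[0,0,0,0,0.7,0,0.1],[0,0,0,0,0.8,0,0.1],[0,0,0,0,0.8,0,0.1],[0,0,0,0,0.7,0,0.1],[0,0,0,0,0.4,0,0.1],[0,0,0,0,0.3,0,0.1],[0,0,0,0,0.13,0,0.1],[0,0,0,0,0,0,0.1],[0,0,0,0,0,0,0.1],[0,0,0,0,0,0,0.1],[0,0,0,0,0,0,0.8],[0,0,0,0,0,0,0.8],[0,0,0,0,0,0,0.8],[0,0,0,0,-0.4,0,0.8],[0,0,0,0,-0.8,0,1],[0,0,0,0,-0.8,0,1]]'
```

```text
t: 7.98
position: [0.4589, -0.2009, 0.1165]
orientation: [-1.568, -0.0, 1.518]
force: [0.7, 0.5, -0.4]
finger_gap: 1.0
```

```bash
python3 -m handwheel '[[0,0,0,-0.714,0,-0.204,1],[0,0,0,-0.714,0,-0.204,1],[0,0,0,-0.714,0,-0.204,1],[0,0,0,-0.714,0,-0.204,1],[0,0,0,-0.714,0,-0.204,1],[0,0,0,-0.714,0,-0.204,1],[0,0,0,-0.714,0,-0.204,1],[0,0.022,0,0,0,0,1],[0,0,0,0,0,0,1],[0,0,0,0,0,0,1],[0,0,0,0,0,0,1]]'
python3 - <<'E'
from h import *
p=r.get_image("wrist");c=wcloud(p);i=p["img"].astype(int)
k=(np.hypot(c[...,0]-.507,c[...,1]+.4025)<.1)&(c[...,2]>.012)&(c[...,2]<.03)
print([np.round(v,1) for v in cv2.minAreaRect((c[k][:,:2]*1000).astype(np.float32))],np.median(c[k][:,2]))
p=r.get_image("side");c=cloud(p);i=p["img"].astype(int)
k=(np.hypot(c[...,0]-.46,c[...,1]+.2)<.1)&(c[...,2]>.03)&(c[...,2]<.06)&(i[...,0]>90)
print([np.round(v,1) for v in cv2.minAreaRect((c[k][:,:2]*1000).astype(np.float32))],np.median(c[k][:,2]))
print(r.get_obs()["position"])
E
```

```text
t: 8.9
position: [0.5065, -0.4022, 0.1161]
orientation: [-1.571, -0.001, 1.498]
force: [0.8, 0.0, 0.3]
finger_gap: 1.001
[array([ 507.7, -362.4]), array([119.6, 149.2]), np.float64(85.7)] 0.019910692127454138
[array([ 465.5, -198.7]), array([ 56.2, 155.2]), np.float64(85.6)] 0.048171502275542455
[ 0.50663579 -0.4023646   0.11624736]
```

```bash
python3 -m handwheel '[[0,0,0,0,0.6,0,1],[0,0,0,0,0.6,0,1],[0,0,0,0,0.6,0,1],[0,0,0,0,0.4,0,1],[0,0,0,0,0.3,0,1],[0,0,0,0,0.3,0,1],[0,0,0,0,0,0,1],[0,0,0,0,0,0,1],[0,0,0,0,0,0,0.1],[0,0,0,0,0,0,0.1],[0,0,0,0,0,0,0.1],[0,0,0,0,0,0,0.1],[0,0,0,0,0,0,0.1],[0,0,0,0,0,0,0.1],[0,0,0,0,-0.4,0,0.1],[0,0,0,0,-0.8,0,0.1],[0,0,0,0,-0.8,0,0.1],[0,0,0,0,-0.8,0,0.1],[0,-0.022,0,0,0,0,0.1],[0,0,0,0,0,0,0.1]]' 40; python3 -m handwheel '[[0,0,0,0.597,0,0.284,0.1],[0,0,0,0.597,0,0.284,0.1],[0,0,0,0.597,0,0.284,0.1],[0,0,0,0.597,0,0.284,0.1],[0,0,0,0.597,0,0.284,0.1],[0,0,0,0,0,0,0.1],[0,0,0,0,0,0,0.1],[0,0,0,0,0,0,0.1]]'
```

```text
t: 10.67
position: [0.5075, -0.4047, 0.1185]
orientation: [-1.575, 0.002, 1.519]
force: [0.7, -0.5, -1.8]
finger_gap: 0.454
t: 11.33
position: [0.4559, -0.2818, 0.1156]
orientation: [-1.57, 0.0, 1.518]
force: [0.5, -0.1, -0.7]
finger_gap: 0.457
```

```bash
python3 -m handwheel '[[0,0,0,0,0.5,0,0.1],[0,0,0,0,0.6,0,0.1],[0,0,0,0,0.4,0,0.1],[0,0,0,0,0.3,0,0.1],[0,0,0,0,0.2,0,0.1],[0,0,0,0,0,0,0.1],[0,0,0,0,0,0,0.1],[0,0,0,0,0,0,0.1],[0,0,0,0,0,0,0.62],[0,0,0,0,0,0,0.62],[0,0,0,0,0,0,0.62],[0,0,0,0,-0.4,0,0.62],[0,0,0,0,-0.7,0,0.62],[0,0,0,0,-0.9,0,1],[0,0,0,0,-0.9,0,1],[0,0,0,0,-0.9,0,1],[0,0,0,0,-0.9,0,1],[0,0,0,0,0,0,1],[0,0,0,0,0,0,1]]'
python3 - <<'E'
from h import *
p=r.get_image("wrist");save(p,"w3.png");c=wcloud(p);i=p["img"].astype(int)
np.savez("w3.npz",c=c,img=i)
for y in [-.2,-.28]:
  k=(np.abs(c[...,0]-.46)<.12)&(abs(c[...,1]-y)<.038)&(c[...,2]>.042)&(c[...,2]<.06)
  print([np.round(v,1) for v in cv2.minAreaRect((c[k][:,:2]*1000).astype(np.float32))],np.median(c[k][:,2]))
k=(c[...,2]>.022)&(c[...,2]<.04)&(i[...,1]>i[...,0]*1.3)&(i[...,1]>50)&(c[...,1]<-.14)
print([np.round(v,1) for v in cv2.minAreaRect((c[k][:,:2]*1000).astype(np.float32))],np.median(c[k][:,2]),k.sum())
print(r.get_obs()["position"])
E
```

```text
t: 12.92
position: [0.4572, -0.2821, 0.2265]
orientation: [-1.576, 0.002, 1.518]
force: [-0.2, 1.1, -0.6]
finger_gap: 0.999
[array([ 460.8, -201.9]), array([ 41.1, 149.3]), np.float64(85.8)] 0.04952061406701455
[array([ 453.5, -282.6]), array([ 40.5, 146.9]), np.float64(87.1)] 0.049664636362867
[array([ 457.2, -240.3]), array([160.6, 209.9]), np.float64(87.2)] 0.029476209570555634 12876
[ 0.45623094 -0.28151646  0.22475209]
```

View pics/w3.png

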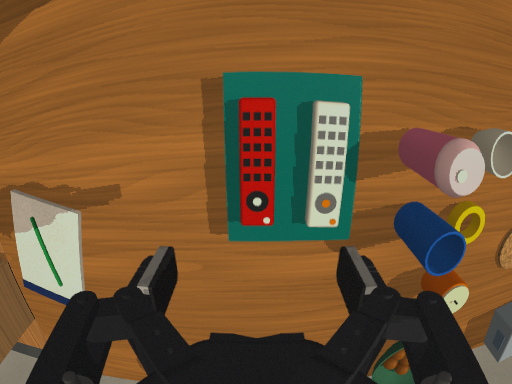

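```bash
python3 -m handwheel '[[0,0,0,0.649,0,-0.4325,1],[0,0,0,0.649,0,-0.4325,1],[0,0,0,0.649,0,-0.4325,1],[0,0,0,0.649,0,-0.4325,1],[0,0,0,0.649,0,-0.4325,1],[0,0,0,0.649,0,-0.4325,1],[0,0,0,0.649,0,-0.4325,1],[0,0,0,0.649,0,-0.4325,1],[0,0,0,0.649,0,-0.4325,1],[0,0,0,0.649,0,-0.4325,1],[0,0,0,0.649,0,-0.4325,1],[0,0,0,0.649,0,-0.4325,1],[0,0,0,0,0,0,1],[0,0,0,0,0,0,1],[0,0,0,0,0,0,1]]'
python3 - <<'E'
from h import *
p=r.get_image("wrist");save(p,"w4.png");c=wcloud(p);i=p["img"].astype(int)
def top(n,x,y,z0,z1,rad=.05):
  k=(np.hypot(c[...,0]-x,c[...,1]-y)<rad)&(c[...,2]>z0)&(c[...,2]<z1);q=(c[k][:,:2]*1000).astype(np.float32)
  if len(q)>5: print(n,len(q),[np.round(v,1) for v in cv2.minEnclosingCircle(q)])
top("candle",.68,.02,.058,.08);top("tape",.568,.048,.018,.035);top("blue",.56,-.0575,.098,.115);top("pink",.451,-.0615,.102,.112);top("cork",.646,.217,.0055,.014,.06);top("wcup",.447,.061,.055,.07)
print(r.get_obs()["position"])
E
```

```text
t: 14.22
position: [0.6788, 0.0181, 0.2223]
orientation: [-1.568, 0.001, 1.518]
force: [-0.1, 0.1, -0.3]
finger_gap: 1.001
candle 2724 [array([678.1,  20.2]), np.float64(31.8)]
tape 1615 [array([568.7,  48.2]), np.float64(34.1)]
blue 1078 [array([558.9, -56.1]), np.float64(32.2)]
cork 3593 [array([644.2, 220.6]), np.float64(50.2)]
[0.67882877 0.01721774 0.22284349]
```

View pics/w4.png

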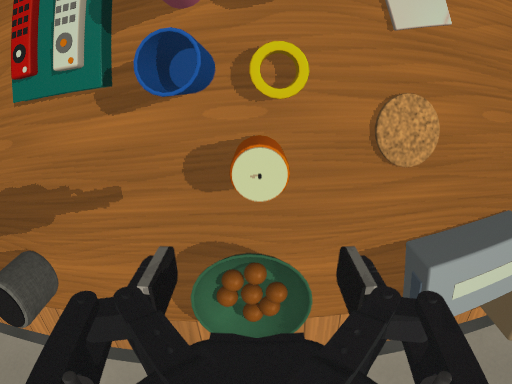

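```bash
python3 -m handwheel '[[0,0,0,0.07,0.8,0,1],[0,0,0,0,0.9,0,1],[0,0,0,0,0.9,0,1],[0,0,0,0,0.9,0,1],[0,0,0,0,0.7,0,1],[0,0,0,0,0.5,0,1],[0,0,0,0,0.3,0,1],[0,0,0,0,0,0,1],[0,0,0,0,0,0,1],[0,0,0,0,0,0,0.4],[0,0,0,0,0,0,0.4],[0,0,0,0,0,0,0.4],[0,0,0,0,0,0,0.4],[0,0,0,0,0,0,0.4]]' 40; python3 -m handwheel '[[0,0,0,0,-0.4,0,0.4],[0,0,0,0,-0.8,0,0.4],[0,0,0,0,-0.8,0,0.4],[0,0,0,0.6225,0,0.4356,0.4],[0,0,0,0.6225,0,0.4356,0.4],[0,0,0,0.6225,0,0.4356,0.4],[0,0,0,0.6225,0,0.4356,0.4],[0,0,0,0.6225,0,0.4356,0.4],[0,0,0,0.6225,0,0.4356,0.4],[0,0,0,0.6225,0,0.4356,0.4],[0,0,0,0.6225,0,0.4356,0.4],[0,0,0,0,0,0,0.4],[0,0,0,0,0,0,0.4],[0,0,0,0,0,0,0.4]]'
python3 - <<'E'
from h import *
print(r.get_obs()["position"])
E
```

```text
t: 15.43
position: [0.6813, 0.0211, 0.0263]
orientation: [-1.574, -0.0, 1.518]
force: [-2.3, -1.5, 7.6]
finger_gap: 0.738
t: 16.6
position: [0.5515, 0.2275, 0.1047]
orientation: [-1.572, -0.0, 1.518]
force: [0.0, -0.4, -2.8]
finger_gap: 0.738
[0.55150777 0.2275463  0.10471216]
```

```bash
python3 -m handwheel '[[0,0,0,0,0.5,0,0.4],[0,0,0,0,0.6,0,0.4],[0,0,0,0,0.4,0,0.4],[0,0,0,0,0.25,0,0.4],[0,0,0,0,0.2,0,0.4],[0,0,0,0,0,0,0.4],[0,0,0,0,0,0,0.4],[0,0,0,0,0,0,0.4],[0,0,0,0,0,0,1],[0,0,0,0,0,0,1],[0,0,0,0,0,0,1],[0,0,0,0,0,0,1],[0,0,0,0,-0.5,0,1],[0,0,0,0,-0.9,0,1],[0,0,0,0,-0.9,0,1],[0,0,0,0,-0.9,0,1],[0,0,0,0,-0.9,0,1],[0,0,0,0,-0.9,0,1],[0,0,0,0,0,0,1],[0,0,0,0,0,0,1]]'
python3 - <<'E'
from h import *
p=r.get_image("wrist");save(p,"w5.png");c=wcloud(p);i=p["img"].astype(int)
def top(n,x,y,z0,z1,rad=.05):
  k=(np.hypot(c[...,0]-x,c[...,1]-y)<rad)&(c[...,2]>z0)&(c[...,2]<z1);q=(c[k][:,:2]*1000).astype(np.float32)
  if len(q)>5: print(n,len(q),[np.round(v,1) for v in cv2.minEnclosingCircle(q)],c[k][:,2].max())
top("candle",.55,.226,.058,.08);top("tape",.568,.048,.018,.035);top("blue",.56,-.0575,.098,.115);top("cork",.646,.217,.0055,.014,.06);top("wcup",.447,.061,.055,.07)
k=(np.hypot(c[...,0]-.457,c[...,1]-.235)<.09)&(c[...,2]<.03)&(i.max(-1)-i.min(-1)<.3*i.max(-1))&(i.max(-1)>110)
print([np.round(v,1) for v in cv2.minAreaRect((c[k][:,:2]*1000).astype(np.float32))],np.median(c[k][:,2]))
print(r.get_obs()["position"])
E
```

```text
t: 18.27
position: [0.5525, 0.2283, 0.2288]
orientation: [-1.575, -0.003, 1.518]
force: [-0.9, -0.5, -0.6]
finger_gap: 0.998
candle 2651 [array([548.1, 227.1]), np.float64(31.9)] 0.07865209628327191
tape 1139 [array([568.2,  48.8]), np.float64(34.2)] 0.02717238596269167
blue 625 [array([558.7, -56.2]), np.float64(33.2)] 0.10678657608281722
cork 3688 [array([643.7, 220.5]), np.float64(50.5)] 0.010234433231591233
wcup 772 [array([445.8,  63.6]), np.float64(34.5)] 0.06364443103173995
[array([454.5, 237.6]), array([97. , 97.5]), np.float64(12.9)] 0.007555188739755803
[0.55138997 0.2278506  0.22675096]
```

View pics/w5.png

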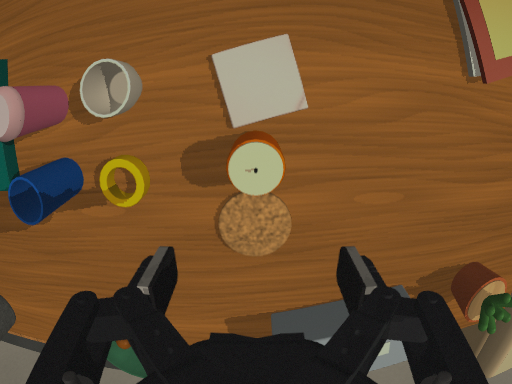

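```bash
python3 -m handwheel '[[0,0,0,-0.667,0,0.195,1],[0,0,0,-0.667,0,0.195,1],[0,0,0,-0.667,0,0.195,1],[0,0,0,-0.667,0,0.195,1],[0,0,0,-0.667,0,0.195,1],[0,0,0,-0.667,0,0.195,1],[0,0,0,-0.667,0,0.195,1],[0,0,0,-0.667,0,0.195,1],[0,0,0,-0.667,0,0.195,1],[0,0,0,-0.667,0,0.195,1],[0,0,0,-0.667,0,0.195,1],[0,0,0,0,0,0,1],[0,0,0,0,0,0,1],[0,0,0,0,0,0,1],[0,0,0,0,0,0,1]]'
python3 - <<'E'
from h import *
p=r.get_image("wrist");save(p,"w6.png");c=wcloud(p);i=p["img"].astype(int)
def top(n,x,y,z0,z1,rad=.05):
  k=(np.hypot(c[...,0]-x,c[...,1]-y)<rad)&(c[...,2]>z0)&(c[...,2]<z1);q=(c[k][:,:2]*1000).astype(np.float32)
  if len(q)>5: print(n,len(q),[np.round(v,1) for v in cv2.minEnclosingCircle(q)],c[k][:,2].max())
top("tape",.568,.048,.018,.035);top("blue",.56,-.0575,.098,.115);top("wcup",.447,.061,.055,.07);top("pink",.451,-.061,.104,.13)
print(r.get_obs()["position"])
E
```

```text
t: 19.57
position: [0.45, -0.0597, 0.2255]
orientation: [-1.57, -0.0, 1.52]
force: [0.1, 0.7, 0.4]
finger_gap: 1.002
tape 848 [array([567.9,  47.9]), np.float64(34.1)] 0.026607724978888858
blue 825 [array([558.8, -56.9]), np.float64(32.7)] 0.1063014731045413
wcup 754 [array([445.4,  63. ]), np.float64(34.4)] 0.06307178354920467
pink 3751 [array([449.7, -61.5]), np.float64(32.9)] 0.12376317784325302
[ 0.45013617 -0.05966416  0.22559372]
```

```bash
python3 -m handwheel '[[0,0,0,-0.04,0.7,0,1],[0,0,0,0,0.8,0,1],[0,0,0,0,0.8,0,1],[0,0,0,0,0.8,0,1],[0,0,0,0,0.6,0,1],[0,0,0,0,0.4,0,1],[0,0,0,0,0,0,1],[0,0,0,0,0,0,1],[0,0,0,0,0,0,0.4],[0,0,0,0,0,0,0.4],[0,0,0,0,0,0,0.4],[0,0,0,0,0,0,0.4],[0,0,0,0,0,0,0.4]]' 40; python3 -m handwheel '[[0,0,0,0,-0.3,0,0.4],[0,0,0,0,-0.8,0,0.4],[0,0,0,0,-0.8,0,0.4],[0,0,0,0,-0.8,0,0.4],[0,0,0,0.675,0,0.0255,0.4],[0,0,0,0.675,0,0.0255,0.4],[0,0,0,0.675,0,0.0255,0.4],[0,0,0,0.675,0,0.0255,0.4],[0,0,0,0.675,0,0.0255,0.4],[0,0,0,0.675,0,0.0255,0.4],[0,0,0,0.675,0,0.0255,0.4],[0,0,0,0.675,0,0.0255,0.4],[0,0,0,0.675,0,0.0255,0.4],[0,0,0,0.675,0,0.0255,0.4],[0,0,0,0.675,0,0.0255,0.4],[0,0,0,0,0,0,0.4],[0,0,0,0,0,0,0.4],[0,0,0,0,0,0,0.4]]'
python3 - <<'E'
from h import *
print(r.get_obs()["position"])
p=r.get_image("side");save(p,"s6.png")
E
```

```text
t: 20.7
position: [0.4514, -0.0622, 0.0637]
orientation: [-1.574, -0.001, 1.518]
force: [-0.9, 1.2, 5.7]
finger_gap: 0.749
t: 22.2
position: [0.4544, 0.2342, 0.1707]
orientation: [-1.571, 0.0, 1.518]
force: [0.9, -0.4, -2.6]
finger_gap: 0.75
[0.45439724 0.23421971 0.1706844 ]
```

View pics/s6.png

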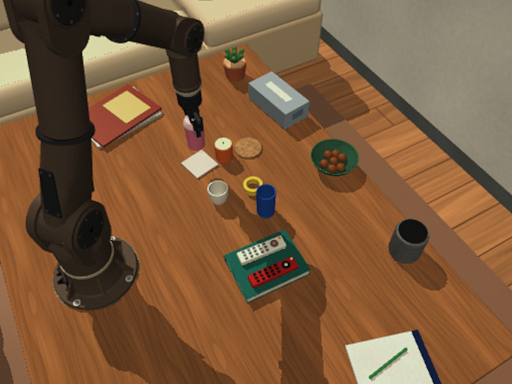

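```bash
python3 -m handwheel '[[0,0,0,0.04,0.6,0,0.4],[0,0,0,0,0.7,0,0.4],[0,0,0,0,0.5,0,0.4],[0,0,0,0,0.4,0,0.4],[0,0,0,0,0.2,0,0.4],[0,0,0,0,0.07,0,0.4],[0,0,0,0,0,0,0.4],[0,0,0,0,0,0,0.4],[0,0,0,0,0,0,1],[0,0,0,0,0,0,1],[0,0,0,0,0,0,1],[0,0,0,0,0,0,1],[0,0,0,0,-0.5,0,1],[0,0,0,0,-0.9,0,1],[0,0,0,0,-0.9,0,1],[0,0,0,0,-0.9,0,1],[0,0,0,0,-0.8,0,1],[0,0,0,0,0,0,1],[0,0,0,0,0,0,1]]'
python3 - <<'E'
from h import *
p=r.get_image("wrist");c=wcloud(p);i=p["img"].astype(int)
def top(n,x,y,z0,z1,rad=.05):
  k=(np.hypot(c[...,0]-x,c[...,1]-y)<rad)&(c[...,2]>z0)&(c[...,2]<z1);q=(c[k][:,:2]*1000).astype(np.float32)
  if len(q)>5: print(n,len(q),[np.round(v,1) for v in cv2.minEnclosingCircle(q)],c[k][:,2].max())
top("pink",.4545,.236,.112,.14);top("candle",.55,.226,.058,.08)
print(r.get_obs()["position"])
E
```

```text
t: 23.83
position: [0.4555, 0.237, 0.2333]
orientation: [-1.574, -0.003, 1.518]
force: [-0.1, 0.2, -1.1]
finger_gap: 0.999
pink 3763 [array([453.9, 236.4]), np.float64(32.9)] 0.13169521773960616
candle 2018 [array([547.4, 227.3]), np.float64(32.1)] 0.07878855764935
[0.45458239 0.23644095 0.23162042]
```

```bash
python3 -m handwheel '[[0,0,0,-0.653,0,-0.273,1],[0,0,0,-0.653,0,-0.273,1],[0,0,0,-0.653,0,-0.273,1],[0,0,0,-0.653,0,-0.273,1],[0,0,0,-0.653,0,-0.273,1],[0,0,0,-0.653,0,-0.273,1],[0,0,0,-0.653,0,-0.273,1],[0,0,0,-0.653,0,-0.273,1],[0,0,0,-0.653,0,-0.273,1],[0,0,0,-0.653,0,-0.273,1],[0,0,0,-0.653,0,-0.273,1],[0,0,0,0,0,0,1],[0,0,0,0,0,0,1],[0,0,0,0,0,0,1],[0,0,0,0,0,0,1]]'
python3 - <<'E'
from h import *
p=r.get_image("wrist");c=wcloud(p)
def top(n,x,y,z0,z1,rad=.05):
  k=(np.hypot(c[...,0]-x,c[...,1]-y)<rad)&(c[...,2]>z0)&(c[...,2]<z1);q=(c[k][:,:2]*1000).astype(np.float32)
  if len(q)>5: print(n,len(q),[np.round(v,1) for v in cv2.minEnclosingCircle(q)],c[k][:,2].max())
top("blue",.56,-.0575,.098,.115)
print(r.get_obs()["position"])
E
```

```text
t: 25.13
position: [0.5587, -0.0556, 0.2304]
orientation: [-1.569, -0.001, 1.52]
force: [-0.4, 1.1, 0.0]
finger_gap: 0.997
blue 986 [array([558.9, -56.4]), np.float64(31.9)] 0.10656009763382107
[ 0.55879077 -0.05547899  0.23065572]
```

```bash
python3 -m handwheel '[[0,0,0,-0.02,0.7,0,1],[0,0,0,0,0.8,0,1],[0,0,0,0,0.8,0,1],[0,0,0,0,0.8,0,1],[0,0,0,0,0.7,0,1],[0,0,0,0,0.4,0,1],[0,0,0,0,0.29,0,1],[0,0,0,0,0,0,1],[0,0,0,0,0,0,1],[0,0,0,0,0,0,0.4],[0,0,0,0,0,0,0.4],[0,0,0,0,0,0,0.4],[0,0,0,0,0,0,0.4],[0,0,0,0,0,0,0.4]]' 30; python3 -m handwheel '[[0,0,0,0,-0.3,0,0.4],[0,0,0,0,-0.7,0,0.4],[0,0,0,0,-0.8,0,0.4],[0,0,0,0,-0.7,0,0.4],[0,0,0,0.699,0,-0.176,0.4],[0,0,0,0.699,0,-0.176,0.4],[0,0,0,0.699,0,-0.176,0.4],[0,0,0,0.699,0,-0.176,0.4],[0,0,0,0.699,0,-0.176,0.4],[0,0,0,0.699,0,-0.176,0.4],[0,0,0,0.699,0,-0.176,0.4],[0,0,0,0.699,0,-0.176,0.4],[0,0,0,0.699,0,-0.176,0.4],[0,0,0,0.699,0,-0.176,0.4],[0,0,0,0,0,0,0.4],[0,0,0,0,0,0,0.4],[0,0,0,0,0,0,0.4]]'
python3 - <<'E'
from h import *
print(r.get_obs()["position"])
E
```

```text
t: 26.35
position: [0.5605, -0.0574, 0.0534]
orientation: [-1.574, -0.001, 1.518]
force: [-1.0, 1.7, 5.1]
finger_gap: 0.74
t: 27.77
position: [0.6443, 0.2172, 0.1522]
orientation: [-1.571, 0.001, 1.518]
force: [-0.0, -0.1, -2.2]
finger_gap: 0.741
[0.64429557 0.21716172 0.15218768]
```

```bash
python3 -m handwheel '[[0,0,0,0.05,0.5,0,0.4],[0,0,0,0,0.6,0,0.4],[0,0,0,0,0.5,0,0.4],[0,0,0,0,0.4,0,0.4],[0,0,0,0,0.2,0,0.4],[0,0,0,0,0.08,0,0.4],[0,0,0,0,0,0,0.4],[0,0,0,0,0,0,0.4],[0,0,0,0,0,0,1],[0,0,0,0,0,0,1],[0,0,0,0,0,0,1],[0,0,0,0,0,0,1],[0,0,0,0,-0.5,0,1],[0,0,0,0,-0.9,0,1],[0,0,0,0,-0.9,0,1],[0,0,0,0,-0.9,0,1],[0,0,0,0,-0.8,0,1],[0,0,0,0,0,0,1],[0,0,0,0,0,0,1],[0,0,0,0,0,0,1]]'
python3 - <<'E'
from h import *
p=r.get_image("wrist");c=wcloud(p);save(p,"w8.png")
def top(n,x,y,z0,z1,rad=.05):
  k=(np.hypot(c[...,0]-x,c[...,1]-y)<rad)&(c[...,2]>z0)&(c[...,2]<z1);q=(c[k][:,:2]*1000).astype(np.float32)
  if len(q)>5: print(n,len(q),[np.round(v,1) for v in cv2.minEnclosingCircle(q)],c[k][:,2].max())
top("blue",.645,.219,.105,.13);top("pink",.4545,.236,.112,.14);top("candle",.55,.226,.058,.08);top("tape",.568,.048,.018,.035);top("wcup",.447,.061,.055,.07)
p=r.get_image("side");save(p,"s8.png")
print(r.get_obs()["position"])
E
```

```text
t: 29.43
position: [0.6441, 0.2197, 0.2202]
orientation: [-1.57, 0.0, 1.518]
force: [-0.3, 0.5, -0.4]
finger_gap: 0.997
blue 1164 [array([643.5, 219.2]), np.float64(31.8)] 0.11487860222080343
pink 263 [array([480.3, 235.1]), np.float64(19.8)] 0.12298869701358203
candle 3117 [array([548.6, 227.4]), np.float64(32.1)] 0.07857699659080136
tape 1318 [array([568.9,  48.8]), np.float64(34.3)] 0.027635028420359697
wcup 504 [array([445.1,  64.1]), np.float64(34.6)] 0.06367157322998879
[0.64356541 0.21955383 0.21895682]
```

View pics/w8.png

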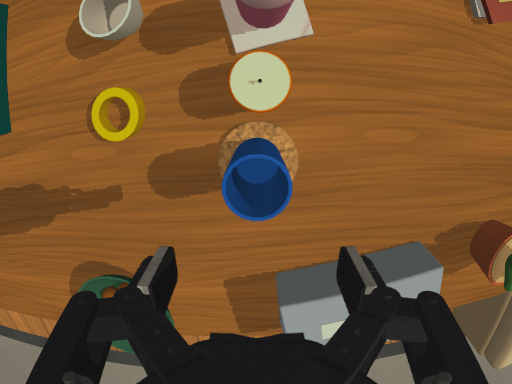

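View pics/s8.png

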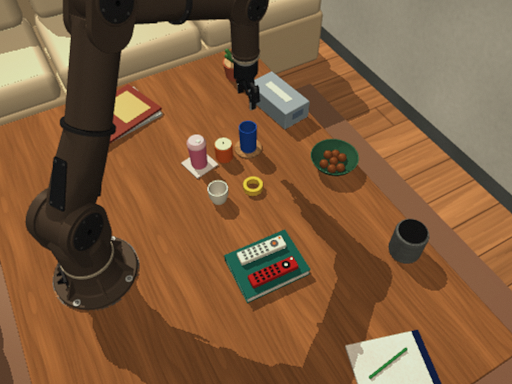

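All five objects are upright or flat and in place, and the gripper is clear of them.

```bash
python3 -c "
from rig import r
print(r.finish_job())"
```

```text
the job is handed in; nothing more can be done
None
```

I picked and placed all five objects and handed the job in at about 29.5 s of the 122 s allowed. The hand-in gives no verdict, so these results come from my last camera checks.

| Object | Target | Measured offset |
|---|---|---|
| White remote | Middle of the left half of the cover | About 2 mm, 1.4° off lengthwise |
| Red remote | Middle of the right half of the cover | About 3 mm, under 0.5° off lengthwise |
| Blue cup | Centre of the cork coaster | About 1–2 mm |
| Pink tumbler | Centre of the marble coaster | About 1–2 mm |
| Candle | Midpoint between the coasters | About 2 mm, on their line |

- **Bystanders:** the tape was within about 1 mm of where it started. The white cup's first and last readings came from different cameras and differ by 2–3 mm, about the calibration error. Neither was touched.
- **Partial reading:** in the final wrist picture the pink tumbler was cut off at the image edge, so that number was unusable. Its offset comes from the close look right after placing it, and the last side picture shows it upright on the coaster.
- **Remotes:** their offsets were measured right after the red one was placed. The last side picture shows both still on the book.
- **Coaster spacing:** the measured centres were 190 mm apart, matching the given distance.

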